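# Scrub the sieve in a tilted strainer can

### The job

Take the long brush out of its pot and scrub the sieve disc inside the tilted can with three strokes: each time push the brush gently down the can until you feel it press on the sieve, then draw it up until about half of the brush head shows above the rim. After the third stroke put the brush back upright in its pot, head down, and let go. Do not ram the sieve, do not shift or turn the can, and leave the other things on the bench alone.

Things in the scene. Friction and masses are not known exactly. Their poses are not given: they have to be found in the camera images.
- can_mouth (a point): centre of the mouth of the open steel strainer can, in the plane of its rim; z points along the can's axis out of the mouth. Can 110 mm long, 78 mm across outside, 70 mm inside. Inside, a flat sieve disc lies square across the bore, 69 to 95 mm below the rim: its depth differs each time, is not reported and must be felt. It is lightly sprung: it gives 5 mm at 1.5 N per mm, then is rigid
- stand: grey stand, bolted to the bench, that carries the can between two cheeks (8 mm thick, 98 mm high, 96 to 112 mm apart); origin under the middle of its 150 x 150 x 8 mm base, z up. Knobs reach 75 mm to each side (y). The can hangs on stiff pivots at half its length, 78 mm above the bench, and its mouth leans to the stand's -x side, 23 to 37 degrees from vertical
- can (a joint): lean of the can from vertical, rad; grows as the mouth goes down towards the front of the stand; stiff, it stays where it is (turning it takes about 12 N m)
- brush_grip (a point): middle of the brush's flat wooden handle. z points along the brush from its head to the handle's end. The handle is 75 mm long (z), 26 mm wide (x) and 14 mm thick (y): pinch it across y. This point lies 178 mm from the brush's head end; the handle's end is 37 mm beyond it
- brush_tip (a point): centre of the flat end of the brush head; z points along the brush to its handle. The head is round, 52 mm across its stiff body (bristle ends reach 57 mm), 55 mm long, then comes an 8 mm wire stem 85 mm long, then the handle. The brush is 215 mm long, about 0.12 kg, stands upright on its flat head in the pot at first and is rigid
- brush: the whole brush; origin and axes as brush_tip
- pot_floor (a point): centre of the inner floor (6 mm above the bench) of the dark open steel brush pot, z up; the pot is fixed, 70 mm high, 86 mm across outside and 78 mm inside
- tin_mid (a point): bystander: middle of a paint tin 72 mm across and 85 mm high
- tape_mid (a point): bystander: middle of a lying tape roll's core, 90 mm across, 30 mm high
- wrench_grip (a point): bystander: handle of a steel wrench lying on the bench
- driver_grip (a point): bystander: handle of a screwdriver lying on the bench
- jar_mid (a point): bystander: middle of a glass jar 60 mm across, 90 mm high
- spray_mid (a point): bystander: middle of a bottle 54 mm across, 150 mm high
Not all that is in view belongs to the job. Leave any green or red look-alike of the part that bears pot_floor alone.

How it is judged (in metres and radians):
On the way, in this order (a step that is already met when the one before it is completed fails the run):
1. the end of the brush presses on the sieve disc inside the can, first time (over 2 N) (contact force between brush and sieve_c0 above 2 N), for 0.1 s.
2. the brush is drawn up, first time, until its end is 10 to 42 mm below the can's rim, still inside (z of brush_tip in the frame of can_mouth between -0.042 and -0.01 m and x of brush_tip in the frame of can_mouth between -0.02 and 0.02 m and y of brush_tip in the frame of can_mouth between -0.02 and 0.02 m), for 0.05 s.
3. the end of the brush presses on the sieve disc inside the can, second time (over 2 N) (contact force between brush and sieve_c0 above 2 N), for 0.1 s.
4. the brush is drawn up, second time, until its end is 10 to 42 mm below the can's rim, still inside (all of step 2), for 0.05 s.
5. the end of the brush presses on the sieve disc inside the can, third time (over 2 N) (contact force between brush and sieve_c0 above 2 N), for 0.1 s.
6. the brush is drawn up, third time, until its end is 10 to 42 mm below the can's rim, still inside (all of step 4), for 0.05 s.
At the end, for the whole second after the job is handed in: the brush stands released and at rest in its pot, head down: head end within 20 mm of the middle and 10 mm of the height of the pot's floor, leaning less than 14 degrees (horizontal distance between brush_tip and pot_floor below 0.02 m and z of brush_tip in the frame of pot_floor below 0.01 m and angle between brush's own z axis and vertical below 0.25 rad and linear speed of brush below 0.03 m/s and contact force between brush and the fingers below 0.05 N); the robot touches nothing.
It fails at once if the sieve or the can is rammed: the brush bears on one of them with more than 35 N (contact force between brush and sieve_c0 above 35 N or contact force between brush and stand above 35 N).
It fails at once if the can's mouth is shifted by more than 8 mm (distance of can_mouth from where it was at the start of the episode above 0.008 m).
It fails at once if a bystander is moved by more than 20 mm (distance of any of tin_mid, tape_mid, wrench_grip, driver_grip, jar_mid, spray_mid from where it was at the start of the episode above 0.02 m).
It also fails if it takes over 67 s, if anything falls off the work surface, if the arm or the gripper's body presses on something with over 40 N, if the wrist force passes 120 N, or if a joint passes its speed limit or range.

### The arm

A 6-joint arm with a two-finger parallel gripper is mounted at the origin on the work surface. World frame = base frame: x ahead of the robot, y to its left, z up, the work surface at z = 0. Lengths are in mm, angles in rad, forces in N, time in s.
With the tool pointing down it reaches from about 400 to 925 mm from the base axis. Payload 12.5 kg.
Tool frame: the origin (TCP) lies at the centre of the arm's flange, where the gripper is bolted on; the fingertips stand 190 mm ahead of it and the grasp point (between the pads) lies 171 mm ahead of it; z points along the fingers, y is the line along which they close (so a half turn about z gives the same grasp; the last joint's range is limited). The gripper opens to 95 mm and grips with 3 to 60 N. Pads are 20 mm wide; open, the fingers measure 119 mm over their backs; the gripper's body (75 mm by 180 mm) begins 59 mm behind the grasp point.
Start: joints at [1.203, 0.491, 1.559, -0, 1.092, -0.106], TCP at [161.738, 603.71, 404.761] pointing down, gripper open.
Joint ranges: [-3.1, 3.1], [-0.84, 2.19], [0.05, 2.79], [-1.13, 4.28], [0.06, 2.93], [-2.69, 2.69]. Speed limits (rad/s): [2.22, 2.22, 2.79, 3.14, 3.14, 3.14].

### API

Orientations are given as [roll, pitch, yaw] about the fixed x, y, z axes, in that order (R = Rz(yaw) Ry(pitch) Rx(roll)).
In Python, from cell import env, read_camera, search_frame, cut_out gives the robot as it stands. The module is installed in compiled form; this text tells all that it offers.
- The arm moves only by the tool move_arm, never from a script. Its argument "commands" is a list of rows, each a list of 3 entries, a list of its own where there are three numbers: the shift along the world's x, y, z normalised to -1 to 1, where 1 is 0.03 m, then the turn about the world's z normalised to -1 to 1, where 1 is 0.08 rad, then the opening, from -1 (shut) to 1 (fully open), so that 0 is half open. A call has 1 to 20 rows; each row shifts and turns the commanded pose from where the row before left it; what a row does not reach is not made up. A row lasts 1/12 s, in which the tool goes at most 41.7 mm and 7.16 degrees, less where a joint would pass 70% of its speed; a pose out of reach is approached as far as the arm can. A call with a number of a shift or a turn outside -1 to 1 is refused whole. A call with a gripper value outside its range is refused whole. The fingers move at their own pace and stop on an object; the grip force is fixed at half the most. Time passes only in rows, so rows that do not move let the fingers close. It gives the time, the measured TCP pose, the force, the opening and the grip force at its end, in the units of the state.
- env.state(): the state, without advancing time (a new reading comes with each control period).
- read_camera(name): name is "scene" or "top"; returns a dict with "image" (384x512x3 uint8, red, green, blue), "fx", "fy", "cx", "cy" (pixels), "rvec" (rotation vector, rad) and "tvec" (3), from world to camera coordinates, as OpenCV has them. Camera axes: x right, y down, z forward; pixel columns grow to the right and rows downward; lengths in mm; the calibration is good to about 2 mm. A picture is of the moment at which its call begins. There is no depth.
- env.job_done(): hands the job in; it is judged then, once.
Trained networks look in a picture, given as the dict that the camera call returned (one of the last four; its "shot" number tells which), for a name from the list of things; names that differ only in an ending like _2 or _b are one class to them, and where a whole thing is asked for, a point or a joint stands for the part that bears it (a point fixed in the world has none). Each returns a list of dicts, best first, with "confidence" (0 to 1); they miss things now and then, are a little off and sometimes report something else, mostly with a low value. They report only what shows in the picture. A call takes as long as a camera call. They do not tell look-alikes from the thing itself.
- search_frame(thing, picture): "at" ([column, row] in pixels, amid what is visible of it).
- cut_out(thing, picture): "region" (384x512 bool, what is visible of it) and "at" ([column, row] in pixels, amid what is visible of it).
The state is a dict: "t": time; "joints": joint angles; "qvel": joint speeds; "tau": joint torques, N m; "eef_pos": TCP position; "tcp_rot": TCP orientation; "ft_force": force on the tool from outside, world axes, zero at the start; "moment": the same for the moment, N m; "opening": opening from 0.0 (shut) to 1.0 (fully open); "grip_force": force on a finger pad.
Only numpy, scipy, OpenCV 4.12 (cv2) and the standard library are available. Lean on these libraries where they do the work, as an engineer would, in place of code of your own. Each camera call takes 0.05 s, during which the arm holds its last target. There are 200 camera calls.

## Working session

There is one attempt and no reset: what is moved stays moved. The work goes in short steps, Python scripts to look and compute and a tool call to move; the robot and the scene stay as the last step left them, time stands still between calls to the robot, and variables do not carry over. Pictures are saved under pics/ and viewed, at most 10 in all, crops included, and the job is handed in when it is done.

Besides the shell and the picture viewer there is one more tool, called after "Request:" by a JSON object that holds its "name" and its "arguments", one argument or row to a line. move_arm: Moves the arm, as the interface text tells. Its arguments: {"type":"object","properties":{"commands":{"type":"array","items":{"type":"array"}}},"required":["commands"]}

```bash
mkdir -p pics; cat >h.py <<'E'
import numpy as np,cv2
from cell import env,read_camera,search_frame,cut_out
def P(c):
    R=cv2.Rodrigues(np.array(c["rvec"],float))[0];K=np.array([[c["fx"],0,c["cx"]],[0,c["fy"],c["cy"]],[0,0,1.]])
    return K@np.c_[R,np.array(c["tvec"],float).reshape(3)]
def proj(c,X):
    q=P(c)@np.r_[np.array(X,float),1];return q[:2]/q[2]
def atz(c,px,z):
    p=P(c);A=p[:,:2];b=p[:,2]*z+p[:,3]
    H=np.c_[A,b];v=np.linalg.solve(H,np.r_[px,1]);return v[:2]/v[2]
def tri(ca,a,cb,b):
    X=cv2.triangulatePoints(P(ca),P(cb),np.array(a,float).reshape(2,1),np.array(b,float).reshape(2,1));return (X[:3]/X[3]).ravel()
def save(c,n,box=None,s=1):
    im=c["image"][:,:,::-1]
    if box: im=im[box[1]:box[3],box[0]:box[2]]
    cv2.imwrite("pics/"+n,cv2.resize(im,None,fx=s,fy=s,interpolation=cv2.INTER_CUBIC))
E
python3 - <<'E'
from h import *
s=read_camera("scene");t=read_camera("top")
save(s,"s0.png",s=1.5);save(t,"t0.png",s=1.5)
for n in ["can_mouth","stand","can","brush_grip","brush_tip","brush","pot_floor","spray_mid","jar_mid","tin_mid","tape_mid","wrench_grip","driver_grip"]:
  for k,c in(("s",s),("t",t)):
    print(n,k,[(np.round(d["at"]).astype(int).tolist(),round(d["confidence"],2)) for d in search_frame(n,c)][:3])
for c in (s,t): 
  R=cv2.Rodrigues(np.array(c["rvec"],float))[0];print((-R.T@np.array(c["tvec"]).reshape(3)).round(),c["fx"])
E
```

```text
can_mouth s [([240, 260], 0.77), ([338, 153], 0.71)]
can_mouth t [([316, 164], 0.93), ([210, 181], 0.45), ([203, 173], 0.25)]
stand s [([244, 272], 0.68), ([337, 155], 0.66)]
stand t [([317, 167], 0.86), ([201, 173], 0.68), ([317, 163], 0.57)]
can s [([242, 259], 0.95)]
can t [([314, 162], 0.82)]
brush_grip s [([328, 175], 0.58)]
brush_grip t [([203, 173], 0.64)]
brush_tip s [([330, 182], 0.8), ([304, 244], 0.61)]
brush_tip t [([205, 171], 0.61)]
brush s [([327, 179], 0.61)]
brush t [([201, 170], 0.51), ([266, 151], 0.37)]
pot_floor s [([357, 184], 0.86), ([322, 200], 0.84), ([374, 169], 0.56)]
pot_floor t [([210, 179], 0.86), ([128, 177], 0.86), ([163, 171], 0.72)]
spray_mid s [([137, 270], 0.7)]
spray_mid t [([384, 214], 0.9)]
jar_mid s [([339, 154], 0.63), ([136, 270], 0.18)]
jar_mid t [([139, 210], 0.9)]
tin_mid s []
tin_mid t [([248, 207], 0.64), ([192, 233], 0.18)]
tape_mid s []
tape_mid t [([252, 145], 0.59)]
wrench_grip s [([285, 176], 0.61)]
wrench_grip t [([192, 232], 0.52), ([319, 162], 0.3)]
driver_grip s [([192, 210], 0.77)]
driver_grip t [([299, 258], 0.61)]
[1264. -679.  939.] 420.6249214493555
[ 377.   -4. 1355.] 379.92637483854764
```

View pics/s0.png

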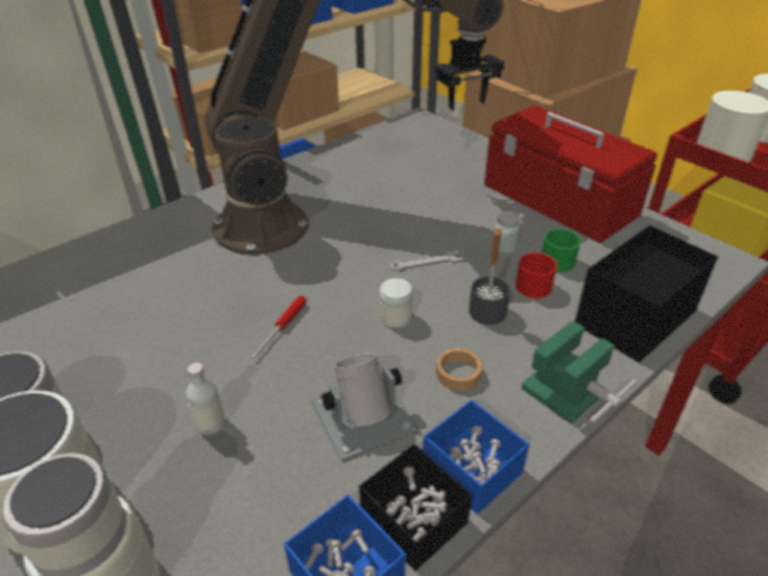

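View pics/t0.png

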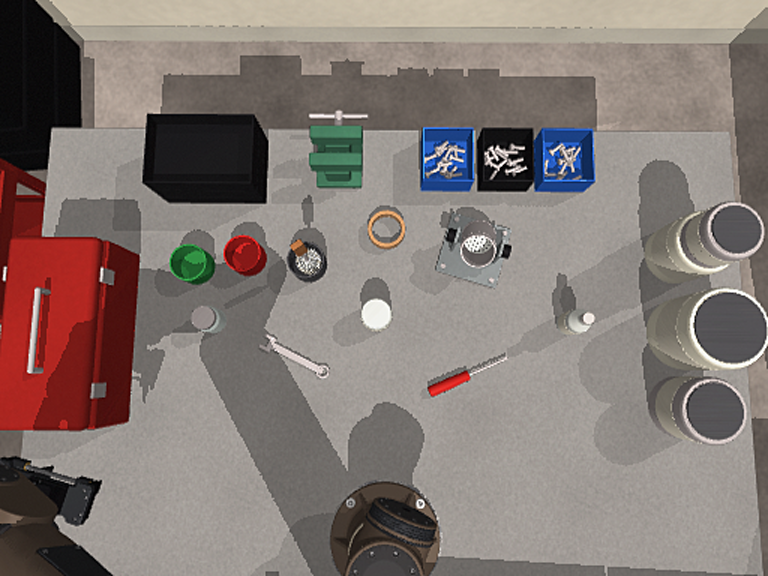

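```bash
python3 - <<'E'
from h import *
s=read_camera("scene");t=read_camera("top")
a=cv2.resize(t["image"][130:205,270:360],None,fx=6,fy=6,interpolation=cv2.INTER_CUBIC)[:,:,::-1]
b=cv2.resize(t["image"][145:205,180:230],None,fx=5,fy=5,interpolation=cv2.INTER_CUBIC)[:,:,::-1]
c=cv2.resize(s["image"][220:310,200:290],None,fx=5,fy=5,interpolation=cv2.INTER_CUBIC)[:,:,::-1][:,:]
d=cv2.resize(s["image"][145:220,300:350],None,fx=4,fy=4,interpolation=cv2.INTER_CUBIC)[:,:,::-1]
cv2.imwrite("pics/ct.png",a);
W=np.zeros((560,800,3),np.uint8);W[:300,:250]=b;W[:450,260:710]=c;W[300:525+75-40,0:200]=d[:260];cv2.imwrite("pics/mix.png",W)
def best(n,c):
  r=cut_out(n,c);return [(np.round(q["at"],1),q["confidence"],q["region"].sum(),np.c_[np.where(q["region"])][:,::-1].min(0),np.c_[np.where(q["region"])][:,::-1].max(0)) for q in r[:3]]
for n in["brush_grip","brush","pot_floor","stand","can_mouth"]:
  print(n,"S",best(n,s));print(n,"T",best(n,t))
print(atz(t,(205,173.5),70),atz(t,(198.5,164),200))
E
```

```text
brush_grip S [(array([326.7, 183.4]), 0.77, np.int64(247), array([318, 153]), array([333, 199]))]
brush_grip T [(array([203.6, 172.2]), 0.65, np.int64(227), array([195, 162]), array([212, 181]))]
brush S [(array([326.3, 187. ]), 0.71, np.int64(211), array([319, 153]), array([333, 199]))]
brush T [(array([201.9, 172.2]), 0.64, np.int64(241), array([195, 161]), array([212, 182]))]
pot_floor S [(array([376.6, 167.1]), 0.91, np.int64(509), array([361, 153]), array([385, 181])), (array([322.7, 204.4]), 0.78, np.int64(618), array([311, 184]), array([339, 216])), (array([355.7, 183.1]), 0.65, np.int64(688), array([343, 168]), array([370, 198]))]
pot_floor T [(array([128.1, 175.5]), 0.76, np.int64(605), array([113, 163]), array([142, 189])), (array([208.1, 179.8]), 0.67, np.int64(285), array([191, 161]), array([217, 187])), (array([159.5, 169.8]), 0.65, np.int64(588), array([149, 157]), array([177, 183]))]
stand S [(array([241. , 269.3]), 0.97, np.int64(3092), array([208, 235]), array([276, 306]))]
stand T [(array([313.8, 169.3]), 0.76, np.int64(1682), array([291, 143]), array([340, 190]))]
can_mouth S [(array([239.3, 258.8]), 0.93, np.int64(1316), array([222, 235]), array([259, 284]))]
can_mouth T [(array([319.4, 162. ]), 0.85, np.int64(638), array([307, 147]), array([330, 178]))]
[626.06864401 183.12282713] [630.80044573 185.27260934]
```

View pics/ct.png

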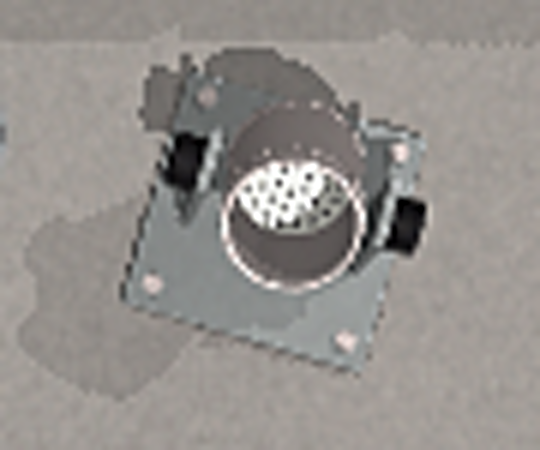

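View pics/mix.png

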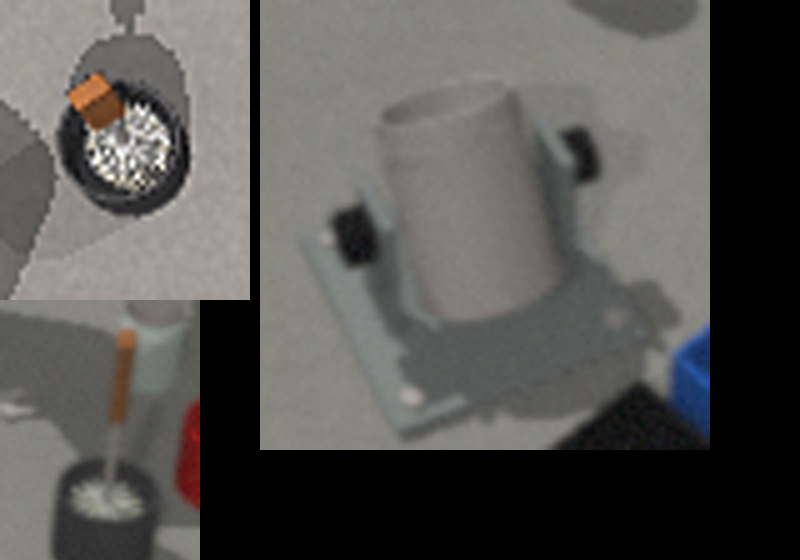

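```bash
cat >>h.py <<'E'
E
python3 - <<'E'
from h import *
from scipy.spatial.transform import Rotation as Ro
s=read_camera("scene");t=read_camera("top")
st=env.state();print(st["eef_pos"],st["tcp_rot"],st["opening"],st["ft_force"]);
R=Ro.from_euler("xyz",st["tcp_rot"]);print("tool y",R.apply([0,1,0]).round(3))
f=lambda x,y:(270+x/6-.42,130+y/6-.42)
g=lambda x,y:(180+x/5-.4,145+y/5-.4)
print("stand c",atz(t,f(276,218.75),8))
a,b=atz(t,f(123,298),8),atz(t,f(362,372),8);print("front edge",a,b,b-a)
h=[atz(t,f(*q),8) for q in((152,284),(345,341),(400,153),(207,97))];print("holes",np.round(h))
M=tri(t,f(293,223),s,(200+192/5-.4,220+103/5-.4));print("mouth",M)
print("mouth at 125 top",atz(t,f(293,223),125.6))
print("pot",atz(t,g(124,147),70))
print("handle end",atz(t,g(90,88),221))
print("end corners",[atz(t,g(*q),221).round(1) for q in((68,97),(97,73),(82,108))])
print("hs",tri(t,g(90,88),s,(300+125/4,145+33/4)))
E
```

```text
[161.73839751 603.70930407 404.77203948] [3.14144894e+00 3.53749623e-06 2.87981142e+00] 1.0016074633024559 [ 0.30191654  0.25950582 -0.69798729]
tool y [0.259 0.966 0.   ]
stand c [ 668.53992723 -207.07209472]
front edge [ 619.38116521 -114.85938584] [ 575.69044166 -257.14005492] [ -43.69072356 -142.28066908]
holes [[ 628. -132.]
 [ 594. -247.]
 [ 710. -282.]
 [ 744. -166.]]
mouth [ 642.26900405 -197.58677703  123.79984777]
mouth at 125 top [ 640.81924698 -198.62963422]
pot [624.30091892 185.14409147]
handle end [631.78516129 184.75585868]
end corners [array([626.1, 198. ]), array([641.2, 180.8]), array([619.3, 189.3])]
hs [630.13216969 183.30469761 224.86889078]
```

Request:
{"name": "move_arm", "arguments": {
  "commands": [
    [[0,0,1],0,1],
    [[0,0,1],0,1],
    [[0.97,-0.87,0],-0.42,1],
    [[0.97,-0.87,0],-0.42,1],
    [[0.97,-0.87,0],-0.42,1],
    [[0.97,-0.87,0],-0.42,1],
    [[0.97,-0.87,0],-0.42,1],
    [[0.97,-0.87,0],-0.42,1],
    [[0.97,-0.87,0],-0.42,1],
    [[0.97,-0.87,0],-0.42,1],
    [[0.97,-0.87,0],-0.42,1],
    [[0.97,-0.87,0],-0.42,1],
    [[0.97,-0.87,0],-0.42,1],
    [[0.97,-0.87,0],-0.42,1],
    [[0.97,-0.87,0],-0.42,1],
    [[0.97,-0.87,0],-0.42,1],
    [[0.97,-0.87,0],-0.42,1],
    [[0.97,-0.87,0],-0.42,1],
    [[0,0,0],0,1]
  ]
}}

```text
t: 3.68
eef_pos: [631.2, 181.6, 463.9]
tcp_rot: [-3.141, 0.001, 2.336]
ft_force: [0.3, 1.2, 0.1]
opening: 1.001
grip_force: 0.0
```

Request:
{"name": "move_arm", "arguments": {
  "commands": [
    [[-0.07,0.1,-0.6],0,1],
    [[0,0,-0.6],0,1],
    [[0,0,-0.6],0,1],
    [[0,0,-0.6],0,1],
    [[0,0,-0.6],0,1],
    [[0,0,-0.6],0,1],
    [[0,0,0],0,1],
    [[0,0,0],0,-1],
    [[0,0,0],0,-1],
    [[0,0,0],0,-1],
    [[0,0,0],0,-1],
    [[0,0,0],0,-1],
    [[0,0,0],0,-1],
    [[0,0,0],0,-1],
    [[0,0,0],0,-1],
    [[0,0,0],0,-1]
  ]
}}

```text
t: 5.02
eef_pos: [625.2, 189.1, 356.8]
tcp_rot: [3.141, 0.0, 2.342]
ft_force: [0.3, 0.7, 0.0]
opening: 0.427
grip_force: 0.0
```

Request:
{"name": "move_arm", "arguments": {
  "commands": [
    [[0.13,-0.13,0],0,-0.15],
    [[0,0,0],0,-0.3],
    [[0,0,0],0,-1],
    [[0,0,0],0,-1],
    [[0,0,0],0,-1],
    [[0,0,0],0,-1],
    [[0,0,0],0,-1],
    [[0,0,0],0,-1],
    [[0,0,0],0,-1]
  ]
}}

```text
t: 5.77
eef_pos: [629.1, 185.2, 356.7]
tcp_rot: [3.142, -0.0, 2.342]
ft_force: [0.4, -0.1, -0.1]
opening: 0.144
grip_force: 30.0
```

```bash
python3 - <<'E'
from h import *
s=read_camera("scene");t=read_camera("top")
a=s["image"][120:220,280:380];b=t["image"][120:220,160:260]
cv2.imwrite("pics/g.png",cv2.resize(np.hstack([a,b])[:,:,::-1],None,fx=4,fy=4,interpolation=cv2.INTER_CUBIC))
st=env.state();print(st["opening"],st["grip_force"])
E
```

```text
0.14505699419556575 29.997931122779846
```

View pics/g.png

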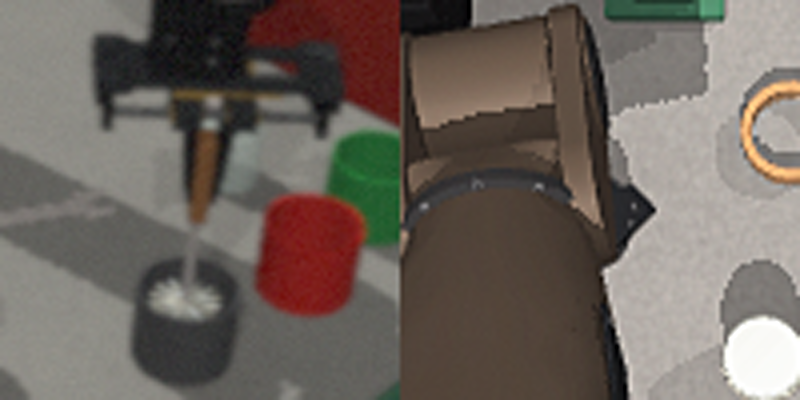

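Request:
{"name": "move_arm", "arguments": {
  "commands": [
    [[-0.16,0,0.1],0,-1],
    [[0,0,0],0.78,-1],
    [[0,0,0],0.78,-1],
    [[0,0,0],0.78,-1],
    [[0,0,0],0.78,-1],
    [[0,0,0],0.78,-1],
    [[0,0,0],0.78,-1],
    [[0,0,0],0.78,-1],
    [[0,0,0],0.78,-1],
    [[0,0,0],0,-1],
    [[-0.4,0.12,0],0,-1],
    [[-0.4,0.12,0],0,-1],
    [[-0.3,0.09,0],0,-1],
    [[0,0,0],0,-1],
    [[0,0,0],0,-1]
  ]
}}

```text
t: 7.12
eef_pos: [591.1, 195.3, 360.1]
tcp_rot: [3.142, -0.0, 2.841]
ft_force: [0.7, 0.4, -1.2]
opening: 0.146
grip_force: 30.0
```

Request:
{"name": "move_arm", "arguments": {
  "commands": [
    [[-0.19,0.06,0],0,-1],
    [[-0.19,0.06,0],0,-1],
    [[-0.19,0.06,0],0,-1],
    [[-0.19,0.06,0],0,-1],
    [[-0.19,0.06,0],0,-1],
    [[-0.19,0.06,0],0,-1],
    [[-0.19,0.06,0],0,-1],
    [[-0.19,0.06,0],0,-1],
    [[0,0,0],0,-1]
  ]
}}

```text
t: 7.87
eef_pos: [544.8, 210.0, 359.8]
tcp_rot: [3.141, -0.0, 2.842]
ft_force: [2.5, 1.2, -0.8]
opening: 0.143
grip_force: 30.0
```

```bash
python3 - <<'E'
from h import *
s=read_camera("scene")
save(s,"tilt.png",(270,110,390,220),5)
st=env.state();print(st["opening"],st["eef_pos"],st["ft_force"])
G=np.array(st["eef_pos"])-[0,0,171];u=np.array([-.956,.294,0])
for th in(0,10,20,25,30,35,40):
  a=np.sin(np.radians(th))*u+np.array([0,0,np.cos(np.radians(th))])
  print(th,[((proj(s,G+a*k)-[270,110])*5).round() for k in(37,-39,-124)])
E
```

```text
0.14308694431562397 [545.1578633  209.8118782  359.84783647] [ 1.84395249  1.40274148 -1.60207806]
0 [array([232., 142.]), array([222., 241.]), array([211., 344.])]
10 [array([227., 138.]), array([227., 246.]), array([228., 359.])]
20 [array([222., 135.]), array([233., 249.]), array([245., 370.])]
25 [array([219., 135.]), array([235., 250.]), array([253., 374.])]
30 [array([217., 134.]), array([238., 250.]), array([262., 376.])]
35 [array([214., 135.]), array([241., 250.]), array([270., 377.])]
40 [array([212., 135.]), array([243., 250.]), array([278., 377.])]
```

View pics/tilt.png

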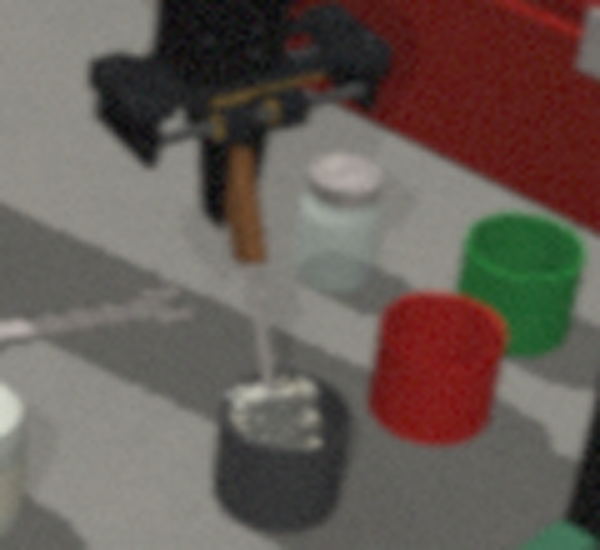

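Request:
{"name": "move_arm", "arguments": {
  "commands": [
    [[0,0,0.4],0,-1],
    [[0,0,0.6],0,-1],
    [[0,0,0.7],0,-1],
    [[0,0,0.7],0,-1],
    [[0,0,0.7],0,-1],
    [[0,0,0.7],0,-1],
    [[0,-0.3,0.6],0,-1],
    [[0,-0.6,0.3],0,-1],
    [[0,-0.7,0],0,-1],
    [[0,-0.7,0],0,-1],
    [[0,-0.7,0],0,-1],
    [[0,-0.7,0],0,-1],
    [[0,-0.7,0],0,-1],
    [[0,-0.7,0],0,-1],
    [[0,-0.7,0],0,-1],
    [[0,-0.7,0],0,-1],
    [[0,-0.7,0],0,-1],
    [[0,-0.7,0],0,-1],
    [[0,-0.7,0],0,-1]
  ]
}}

```text
t: 9.5
eef_pos: [545.2, -49.5, 500.4]
tcp_rot: [-3.142, -0.003, 2.841]
ft_force: [-0.2, 0.3, -1.3]
opening: 0.147
grip_force: 30.0
```

Request:
{"name": "move_arm", "arguments": {
  "commands": [
    [[-0.05,-0.7,0],0,-1],
    [[-0.05,-0.7,0],0,-1],
    [[-0.05,-0.7,0],0,-1],
    [[-0.05,-0.7,0],0,-1],
    [[-0.04,-0.43,0],0,-1],
    [[0,0,0],0,-1],
    [[0,0,0],0,-1]
  ]
}}

```text
t: 10.08
eef_pos: [538.3, -145.6, 500.4]
tcp_rot: [3.141, -0.002, 2.84]
ft_force: [0.3, 0.2, -2.0]
opening: 0.143
grip_force: 30.0
```

```bash
python3 - <<'E'
from h import *
s=read_camera("scene");t=read_camera("top")
st=env.state();print(st["eef_pos"],st["ft_force"],st["tcp_rot"])
a=s["image"][130:310,170:300];b=t["image"][110:230,260:380]
W=np.zeros((540,780,3),np.uint8);W[:540,:390]=cv2.resize(a,None,fx=3,fy=3,interpolation=cv2.INTER_CUBIC);W[:360,400:760]=cv2.resize(b,None,fx=3,fy=3,interpolation=cv2.INTER_CUBIC);cv2.imwrite("pics/pre.png",W[:,:,::-1])
G=np.array(st["eef_pos"])-[0,0,171];u=np.array([-.956,.294,0])
for th in(15,20,25,30,35):
  A=np.sin(np.radians(th))*u+np.array([0,0,np.cos(np.radians(th))])
  print(th,"S",[((proj(s,G+A*k)-[170,130])*3).round() for k in(-39,-124,-180)],"T",[((proj(t,G+A*k)-[260,110])*3).round()+[400,0] for k in(-124,-180)])
E
```

```text
[ 538.49084444 -144.67925183  500.65058164] [ 0.89863625  0.13503839 -0.94117366] [ 3.14117957e+00 -8.49321169e-04  2.84169917e+00]
15 S [array([172., 109.]), array([185., 196.]), array([193., 251.])] T [array([545., 222.]), array([543., 217.])]
20 S [array([173., 110.]), array([189., 200.]), array([199., 257.])] T [array([549., 212.]), array([547., 203.])]
25 S [array([174., 111.]), array([193., 203.]), array([205., 262.])] T [array([552., 202.]), array([552., 189.])]
30 S [array([175., 111.]), array([197., 205.]), array([211., 266.])] T [array([555., 192.]), array([556., 176.])]
35 S [array([177., 111.]), array([201., 206.]), array([217., 268.])] T [array([559., 182.]), array([561., 162.])]
```

View pics/pre.png

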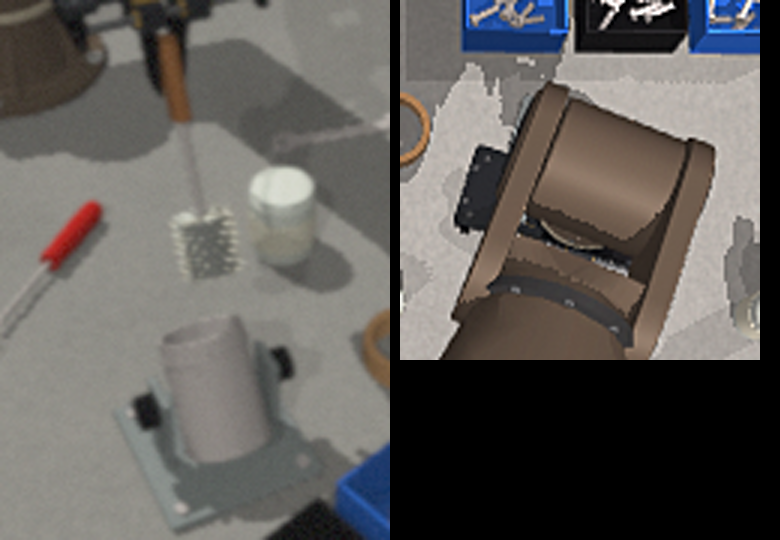

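Request:
{"name": "move_arm", "arguments": {
  "commands": [
    [[0.05,-0.25,-0.2],0,-1],
    [[0.05,-0.25,-0.25],0,-1],
    [[0.03,-0.25,-0.2],0,-1],
    [[0,0,-0.2],0,-1],
    [[0,0,0],0,-1],
    [[0,0,0],0,-1]
  ]
}}

```text
t: 10.68
eef_pos: [542.5, -168.0, 474.7]
tcp_rot: [3.141, -0.001, 2.841]
ft_force: [0.2, -0.2, -1.2]
opening: 0.148
grip_force: 30.0
```

```bash
python3 - <<'E'
from h import *
s=read_camera("scene")
st=env.state();print(st["eef_pos"],st["ft_force"])
im=s["image"][190:300,195:295];im=cv2.resize(im,None,fx=5,fy=5,interpolation=cv2.INTER_CUBIC)[:,:,::-1].copy()
G=np.array(st["eef_pos"])-[0,0,171];u=np.array([-.956,.294,0]);M=np.array([641.5,-198,125])
th=np.radians(31);A=np.sin(th)*u+np.array([0,0,np.cos(th)]);v=np.cross(A,u);v/=np.linalg.norm(v);w=np.cross(v,A)
def circ(C,r,col):
  p=[((proj(s,C+r*(np.cos(q)*v+np.sin(q)*w))-[195,190])*5+2).astype(int) for q in np.linspace(0,6.28,50)]
  cv2.polylines(im,[np.array(p)],True,col,1)
circ(M,39,(0,255,255));circ(M-110*A,39,(0,255,255))
for L,c in((180,(0,0,255)),(188,(0,255,0))): circ(G-L*A,26,c);circ(G-(L-55)*A,26,c)
cv2.imwrite("pics/ov.png",im)
E
```

```text
[ 542.47848441 -167.86693417  475.12233837] [-0.01732221 -0.15402512 -1.3460112 ]
```

View pics/ov.png

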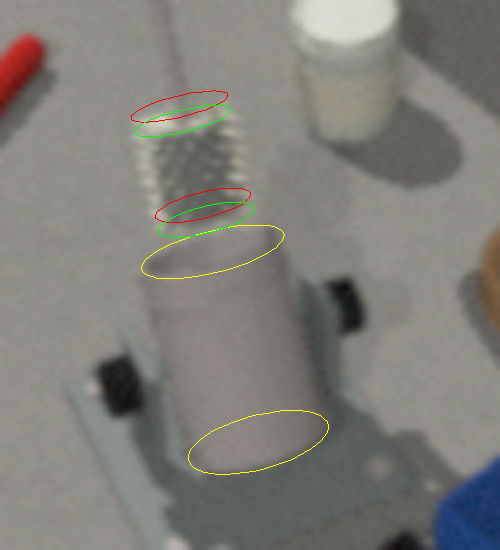

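Request:
{"name": "move_arm", "arguments": {
  "commands": [
    [[0.082,-0.025,-0.143],0,-1],
    [[0.082,-0.025,-0.143],0,-1],
    [[0.082,-0.025,-0.143],0,-1],
    [[0.082,-0.025,-0.143],0,-1],
    [[0.082,-0.025,-0.143],0,-1],
    [[0.082,-0.025,-0.143],0,-1],
    [[0.082,-0.025,-0.143],0,-1],
    [[0.082,-0.025,-0.143],0,-1],
    [[0,0,0],0,-1]
  ]
}}

```text
t: 11.48
eef_pos: [562.5, -174.0, 439.9]
tcp_rot: [3.141, -0.001, 2.841]
ft_force: [-0.6, 0.6, -1.9]
opening: 0.146
grip_force: 30.0
```

No contact; 20 mm inside. On by 35 mm more.

Request:
{"name": "move_arm", "arguments": {
  "commands": [
    [[0.082,-0.025,-0.143],0,-1],
    [[0.082,-0.025,-0.143],0,-1],
    [[0.082,-0.025,-0.143],0,-1],
    [[0.082,-0.025,-0.143],0,-1],
    [[0.082,-0.025,-0.143],0,-1],
    [[0.082,-0.025,-0.143],0,-1],
    [[0.082,-0.025,-0.143],0,-1],
    [[0,0,0],0,-1]
  ]
}}

```text
t: 12.15
eef_pos: [579.7, -179.3, 409.7]
tcp_rot: [3.141, -0.001, 2.841]
ft_force: [-0.8, -0.3, -3.4]
opening: 0.147
grip_force: 30.0
```

Request:
{"name": "move_arm", "arguments": {
  "commands": [
    [[0.041,-0.0126,-0.0714],0,-1],
    [[0.041,-0.0126,-0.0714],0,-1],
    [[0.041,-0.0126,-0.0714],0,-1],
    [[0.041,-0.0126,-0.0714],0,-1],
    [[0,0,0],0,-1]
  ]
}}

```text
t: 12.57
eef_pos: [584.5, -180.7, 401.9]
tcp_rot: [3.141, 0.0, 2.841]
ft_force: [-1.8, 0.2, -3.7]
opening: 0.147
grip_force: 30.0
```

```bash
cat >r.py <<'E'
from h import *
F=[]
for i in range(4):
    read_camera("scene");st=env.state();F.append(np.r_[st["ft_force"],np.array(st["moment"])])
a=np.array([-.492,.151,.857]);m=np.mean(F,0);print(m.round(2),"axial",(m[:3]@a).round(2),np.std(F,0).round(2),np.round(st["eef_pos"],1))
E
python3 r.py
```

```text
[-0.73  0.12 -3.61  0.17  0.6   0.  ] axial -2.72 [0.22 0.67 0.31 0.03 0.03 0.06] [ 584.3 -180.7  402.3]
```

Request:
{"name": "move_arm", "arguments": {
  "commands": [
    [[0.041,-0.0126,-0.0714],0,-1],
    [[0.041,-0.0126,-0.0714],0,-1],
    [[0.041,-0.0126,-0.0714],0,-1],
    [[0.041,-0.0126,-0.0714],0,-1],
    [[0,0,0],0,-1]
  ]
}}

```text
t: 13.18
eef_pos: [589.5, -182.3, 393.4]
tcp_rot: [3.141, 0.0, 2.841]
ft_force: [-1.0, 0.8, -1.7]
opening: 0.144
grip_force: 30.0
```

```bash
python3 r.py
```

```text
[-0.66  0.76 -2.04  0.08  0.3   0.01] axial -1.31 [0.68 0.34 0.47 0.02 0.02 0.02] [ 589.3 -182.2  393.8]
```

Request:
{"name": "move_arm", "arguments": {
  "commands": [
    [[0.0328,-0.01,-0.057],0,-1],
    [[0.0328,-0.01,-0.057],0,-1],
    [[0,0,0],0,-1],
    [[0,0,0],0,-1]
  ]
}}

```text
t: 13.72
eef_pos: [591.2, -182.8, 390.6]
tcp_rot: [3.142, 0.0, 2.841]
ft_force: [-2.8, 0.6, 1.9]
opening: 0.144
grip_force: 30.0
```

```bash
python3 r.py
```

```text
[-2.21  0.54  1.73  0.1   0.32 -0.01] axial 2.65 [0.58 0.42 0.26 0.02 0.04 0.04] [ 591.1 -182.8  390.5]
```

Request:
{"name": "move_arm", "arguments": {
  "commands": [
    [[0.0164,-0.005,-0.0286],0,-1],
    [[0,0,0],0,-1],
    [[0,0,0],0,-1]
  ]
}}

```text
t: 14.17
eef_pos: [591.7, -182.9, 389.7]
tcp_rot: [3.142, 0.0, 2.841]
ft_force: [-3.1, -0.0, 3.6]
opening: 0.143
grip_force: 30.0
```

```bash
python3 r.py
```

```text
[-2.21  0.74  3.29  0.11  0.32  0.01] axial 4.02 [0.76 0.49 0.1  0.02 0.03 0.05] [ 591.7 -182.9  389.6]
```

Request:
{"name": "move_arm", "arguments": {
  "commands": [
    [[-0.0984,0.0302,0.1714],0,-1],
    [[-0.0984,0.0302,0.1714],0,-1],
    [[-0.0984,0.0302,0.1714],0,-1],
    [[-0.0984,0.0302,0.1714],0,-1],
    [[-0.0984,0.0302,0.1714],0,-1],
    [[-0.0984,0.0302,0.1714],0,-1],
    [[-0.0984,0.0302,0.1714],0,-1],
    [[-0.0984,0.0302,0.1714],0,-1],
    [[-0.0984,0.0302,0.1714],0,-1],
    [[0,0,0],0,-1],
    [[0,0,0],0,-1]
  ]
}}

```text
t: 15.28
eef_pos: [565.0, -174.7, 436.2]
tcp_rot: [3.142, 0.001, 2.841]
ft_force: [0.1, -1.1, -1.7]
opening: 0.145
grip_force: 30.0
```

```bash
python3 r.py; python3 - <<'E'
from h import *
s=read_camera("scene")
st=env.state()
im=s["image"][190:300,195:295];im=cv2.resize(im,None,fx=5,fy=5,interpolation=cv2.INTER_CUBIC)[:,:,::-1].copy()
G=np.array(st["eef_pos"])-[0,0,171];u=np.array([-.956,.294,0]);M=np.array([641.5,-198,125])
th=np.radians(31);A=np.sin(th)*u+np.array([0,0,np.cos(th)]);v=np.cross(A,u);v/=np.linalg.norm(v);w=np.cross(v,A)
def circ(C,r,col):
  p=[((proj(s,C+r*(np.cos(q)*v+np.sin(q)*w))-[195,190])*5+2).astype(int) for q in np.linspace(0,6.28,50)]
  cv2.polylines(im,[np.array(p)],True,col,1)
for d,c in((13,(0,0,255)),(29,(0,255,0)),(45,(255,0,0))): circ(M+d*A,26,c)
cv2.imwrite("pics/ov2.png",im)
E
```

```text
[-0.04  0.2  -0.85  0.05  0.07  0.02] axial -0.68 [0.41 0.26 0.46 0.   0.03 0.01] [ 565.2 -174.8  435.4]
```

View pics/ov2.png

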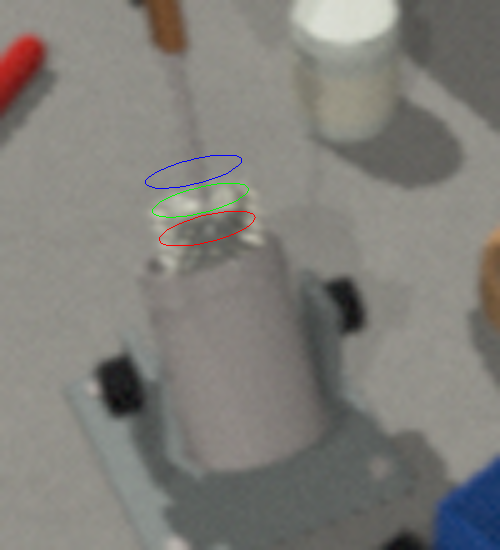

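Request:
{"name": "move_arm", "arguments": {
  "commands": [
    [[0.0984,-0.0302,-0.1714],0,-1],
    [[0.0984,-0.0302,-0.1714],0,-1],
    [[0.0984,-0.0302,-0.1714],0,-1],
    [[0.0984,-0.0302,-0.1714],0,-1],
    [[0.0984,-0.0302,-0.1714],0,-1],
    [[0.0984,-0.0302,-0.1714],0,-1],
    [[0.0984,-0.0302,-0.1714],0,-1],
    [[0.0492,-0.0151,-0.0857],0,-1],
    [[0.0492,-0.0151,-0.0857],0,-1],
    [[0.0328,-0.01,-0.0571],0,-1],
    [[0.0328,-0.01,-0.0571],0,-1],
    [[0.0328,-0.01,-0.0571],0,-1],
    [[0,0,0],0,-1],
    [[0,0,0],0,-1],
    [[0,0,0],0,-1]
  ]
}}

```text
t: 16.78
eef_pos: [591.5, -182.9, 389.9]
tcp_rot: [3.142, 0.0, 2.841]
ft_force: [-2.6, 0.2, 2.4]
opening: 0.146
grip_force: 30.0
```

```bash
python3 r.py
```

```text
[-2.2   0.77  2.85  0.17  0.43  0.02] axial 3.64 [0.42 0.29 0.46 0.01 0.03 0.01] [ 591.6 -182.9  389.7]
```

Request:
{"name": "move_arm", "arguments": {
  "commands": [
    [[-0.0984,0.0302,0.1714],0,-1],
    [[-0.0984,0.0302,0.1714],0,-1],
    [[-0.0984,0.0302,0.1714],0,-1],
    [[-0.0984,0.0302,0.1714],0,-1],
    [[-0.0984,0.0302,0.1714],0,-1],
    [[-0.0984,0.0302,0.1714],0,-1],
    [[-0.0984,0.0302,0.1714],0,-1],
    [[-0.0984,0.0302,0.1714],0,-1],
    [[-0.0984,0.0302,0.1714],0,-1],
    [[0,0,0],0,-1],
    [[0,0,0],0,-1],
    [[0,0,0],0,-1]
  ]
}}

```text
t: 17.98
eef_pos: [565.1, -174.8, 435.7]
tcp_rot: [3.141, -0.0, 2.841]
ft_force: [-0.7, 0.5, -1.1]
opening: 0.145
grip_force: 30.0
```

Request:
{"name": "move_arm", "arguments": {
  "commands": [
    [[0.0984,-0.0302,-0.1714],0,-1],
    [[0.0984,-0.0302,-0.1714],0,-1],
    [[0.0984,-0.0302,-0.1714],0,-1],
    [[0.0984,-0.0302,-0.1714],0,-1],
    [[0.0984,-0.0302,-0.1714],0,-1],
    [[0.0984,-0.0302,-0.1714],0,-1],
    [[0.0984,-0.0302,-0.1714],0,-1],
    [[0.0492,-0.0151,-0.0857],0,-1],
    [[0.0492,-0.0151,-0.0857],0,-1],
    [[0.0328,-0.01,-0.0571],0,-1],
    [[0.0328,-0.01,-0.0571],0,-1],
    [[0.0328,-0.01,-0.0571],0,-1],
    [[0,0,0],0,-1],
    [[0,0,0],0,-1],
    [[0,0,0],0,-1]
  ]
}}

```text
t: 19.23
eef_pos: [591.5, -182.9, 389.9]
tcp_rot: [3.142, 0.0, 2.841]
ft_force: [-2.3, 0.6, 3.4]
opening: 0.145
grip_force: 30.0
```

```bash
python3 r.py
```

```text
[-2.7   1.11  3.33  0.16  0.44  0.  ] axial 4.35 [0.39 0.14 0.69 0.02 0.02 0.02] [ 591.6 -182.9  389.7]
```

Request:
{"name": "move_arm", "arguments": {
  "commands": [
    [[-0.0984,0.0302,0.1714],0,-1],
    [[-0.0984,0.0302,0.1714],0,-1],
    [[-0.0984,0.0302,0.1714],0,-1],
    [[-0.0984,0.0302,0.1714],0,-1],
    [[-0.0984,0.0302,0.1714],0,-1],
    [[-0.0984,0.0302,0.1714],0,-1],
    [[-0.0984,0.0302,0.1714],0,-1],
    [[-0.0984,0.0302,0.1714],0,-1],
    [[-0.0984,0.0302,0.1714],0,-1],
    [[0,0,0],0,-1],
    [[0,0,0],0,-1],
    [[0,0,0],0,-1],
    [[-0.13,0.04,0.23],0,-1],
    [[-0.13,0.04,0.23],0,-1],
    [[-0.13,0.04,0.23],0,-1],
    [[-0.13,0.04,0.23],0,-1],
    [[-0.13,0.04,0.23],0,-1],
    [[-0.13,0.04,0.23],0,-1],
    [[0,0,0.4],0,-1],
    [[0,0,0.4],0,-1]
  ]
}}

```text
t: 21.1
eef_pos: [541.2, -167.4, 502.1]
tcp_rot: [3.141, -0.0, 2.841]
ft_force: [0.3, -0.2, -0.8]
opening: 0.149
grip_force: 30.0
```

Request:
{"name": "move_arm", "arguments": {
  "commands": [
    [[0,0.4,0],0,-1],
    [[0,0.7,0],0,-1],
    [[0,0.7,0],0,-1],
    [[0,0.7,0],0,-1],
    [[0,0.7,0],0,-1],
    [[0,0.7,0],0,-1],
    [[0,0.7,0],0,-1],
    [[0,0.7,0],0,-1],
    [[0,0.7,0],0,-1],
    [[0,0.7,0],0,-1],
    [[0,0.7,0],0,-1],
    [[0,0.7,0],0,-1],
    [[0,0.7,0],0,-1],
    [[0,0.7,0],0,-1],
    [[0,0.7,0],0,-1],
    [[0,0.7,0],0,-1],
    [[0,0.7,0],0,-1],
    [[0,0.7,0],0,-1],
    [[0,0.3,0],0,-1],
    [[0,0,0],0,-1]
  ]
}}

```text
t: 22.77
eef_pos: [541.0, 212.2, 500.7]
tcp_rot: [3.142, -0.001, 2.844]
ft_force: [0.6, 0.3, -0.9]
opening: 0.149
grip_force: 30.0
```

Request:
{"name": "move_arm", "arguments": {
  "commands": [
    [[0,0,-0.5],0,-1],
    [[0,0,-0.5],0,-1],
    [[0,0,-0.4],0,-1],
    [[0,0,-0.3],0,-1],
    [[0,0,-0.3],0,-1],
    [[0,0,-0.3],0,-1],
    [[0,0,-0.3],0,-1],
    [[0,0,-0.3],0,-1],
    [[0,0,0],0,-1]
  ]
}}

```text
t: 23.52
eef_pos: [541.6, 210.3, 412.3]
tcp_rot: [-3.14, -0.002, 2.841]
ft_force: [-0.5, -0.5, -1.5]
opening: 0.147
grip_force: 30.0
```

Request:
{"name": "move_arm", "arguments": {
  "commands": [
    [[0,0,-0.2],0,-1],
    [[0,0,-0.2],0,-1],
    [[0,0,-0.2],0,-1],
    [[0,0,-0.2],0,-1],
    [[0,0,-0.2],0,-1],
    [[0,0,-0.2],0,-1],
    [[0,0,-0.2],0,-1],
    [[0,0,0],0,-1]
  ]
}}

```text
t: 24.18
eef_pos: [541.8, 210.5, 371.1]
tcp_rot: [-3.142, -0.0, 2.842]
ft_force: [1.4, -0.3, -1.4]
opening: 0.148
grip_force: 30.0
```

Request:
{"name": "move_arm", "arguments": {
  "commands": [
    [[0.2,-0.061,0],0,-1],
    [[0.2,-0.061,0],0,-1],
    [[0.2,-0.061,0],0,-1],
    [[0.2,-0.061,0],0,-1],
    [[0.2,-0.061,0],0,-1],
    [[0.2,-0.061,0],0,-1],
    [[0.2,-0.061,0],0,-1],
    [[0.2,-0.061,0],0,-1],
    [[0.2,-0.061,0],0,-1],
    [[0.2,-0.061,0],0,-1],
    [[0.2,-0.061,0],0,-1],
    [[0.2,-0.061,0],0,-1],
    [[0,0,0],0,-1]
  ]
}}

```text
t: 25.27
eef_pos: [614.7, 188.0, 372.0]
tcp_rot: [3.141, 0.001, 2.841]
ft_force: [-0.3, 1.9, -2.0]
opening: 0.148
grip_force: 30.0
```

```bash
python3 r.py
```

```text
[-0.06  0.33 -1.46  0.    0.04 -0.  ] axial -1.17 [0.25 0.4  0.15 0.04 0.04 0.04] [613.7 188.2 372.1]
```

```bash
cat >lean.py <<'E'
from h import *
s=read_camera("scene");st=env.state()
r=cut_out("brush",s)[0];p=np.c_[np.where(r["region"])][:,::-1].astype(float)
print(r["confidence"],len(p),[ (int(y),p[p[:,1]==y][:,0].mean().round(1),int((p[:,1]==y).sum())) for y in np.unique(p[:,1])][::3])
G=np.array(st["eef_pos"])-[0,0,171];u=np.array([-.956,.294,0])
for th in(-10,0,5,10,15,20,30):
  A=np.sin(np.radians(th))*u+np.array([0,0,np.cos(np.radians(th))])
  print(th,[proj(s,G+A*k).round(1).tolist() for k in(-20,-45,-80,-130)])
E
python3 lean.py
```

```text
0.73 289 [(149, np.float64(329.5), 2), (152, np.float64(329.0), 3), (155, np.float64(329.0), 3), (158, np.float64(329.0), 3), (161, np.float64(329.0), 3), (164, np.float64(328.5), 6), (167, np.float64(327.5), 6), (170, np.float64(327.0), 5), (173, np.float64(327.0), 3), (176, np.float64(326.5), 2), (179, np.float64(326.5), 2), (182, np.float64(326.5), 2), (185, np.float64(326.0), 3), (188, np.float64(325.5), 6), (191, np.float64(325.5), 14), (194, np.float64(326.5), 16), (197, np.float64(326.5), 14)]
-10 [[326.4, 161.3], [324.9, 167.0], [322.8, 174.7], [320.0, 185.1]]
0 [[327.0, 162.0], [326.2, 168.5], [325.0, 177.3], [323.5, 189.5]]
5 [[327.3, 162.3], [326.8, 169.1], [326.2, 178.5], [325.4, 191.4]]
10 [[327.6, 162.5], [327.5, 169.7], [327.4, 179.5], [327.3, 193.0]]
15 [[327.9, 162.7], [328.2, 170.1], [328.6, 180.3], [329.2, 194.4]]
20 [[328.2, 162.9], [328.9, 170.5], [329.8, 181.0], [331.1, 195.6]]
30 [[328.8, 163.0], [330.2, 170.9], [332.2, 181.8], [335.0, 197.1]]
```

Request:
{"name": "move_arm", "arguments": {
  "commands": [
    [[0.2,-0.061,0],0,-1],
    [[0.2,-0.061,0],0,-1],
    [[0,0,0],0,-1],
    [[0,0,-0.07],0,-1],
    [[0,0,-0.07],0,-1],
    [[0,0,-0.07],0,-1],
    [[0,0,0],0,-1]
  ]
}}

```text
t: 26.15
eef_pos: [625.7, 184.7, 365.3]
tcp_rot: [-3.141, -0.0, 2.842]
ft_force: [-1.2, -0.1, -0.5]
opening: 0.149
grip_force: 30.0
```

```bash
python3 r.py; python3 lean.py
```

```text
[-0.45 -0.32 -1.82  0.   -0.    0.01] axial -1.38 [0.34 0.2  0.64 0.02 0.03 0.02] [625.7 184.8 366. ]
0.71 270 [(152, np.float64(332.0), 3), (155, np.float64(331.5), 4), (158, np.float64(331.5), 4), (161, np.float64(331.0), 5), (164, np.float64(331.0), 5), (167, np.float64(330.0), 5), (170, np.float64(329.0), 7), (173, np.float64(328.5), 6), (176, np.float64(328.0), 3), (179, np.float64(327.5), 2), (182, np.float64(327.5), 2), (185, np.float64(327.0), 3), (188, np.float64(327.0), 3), (191, np.float64(325.5), 8), (194, np.float64(326.0), 15), (197, np.float64(326.5), 14)]
-10 [[328.4, 165.1], [326.8, 170.7], [324.7, 178.3], [321.8, 188.7]]
0 [[329.0, 165.8], [328.1, 172.3], [327.0, 181.1], [325.4, 193.2]]
5 [[329.3, 166.1], [328.8, 172.9], [328.2, 182.2], [327.3, 195.1]]
10 [[329.6, 166.3], [329.5, 173.5], [329.4, 183.2], [329.2, 196.8]]
15 [[329.9, 166.5], [330.2, 173.9], [330.6, 184.1], [331.1, 198.2]]
20 [[330.2, 166.7], [330.9, 174.3], [331.8, 184.8], [333.1, 199.4]]
30 [[330.8, 166.8], [332.2, 174.7], [334.2, 185.6], [337.0, 201.0]]
```

Request:
{"name": "move_arm", "arguments": {
  "commands": [
    [[0,0,-0.04],0,-1],
    [[0,0,-0.04],0,-1],
    [[0,0,0],0,-1]
  ]
}}

```text
t: 26.7
eef_pos: [625.6, 184.8, 363.2]
tcp_rot: [-3.141, -0.0, 2.841]
ft_force: [0.3, -0.6, -1.5]
opening: 0.151
grip_force: 30.0
```

Request:
{"name": "move_arm", "arguments": {
  "commands": [
    [[0,0,-0.04],0,-1],
    [[0,0,-0.04],0,-1],
    [[0,0,0],0,-1]
  ]
}}

```text
t: 26.95
eef_pos: [625.6, 184.8, 360.8]
tcp_rot: [-3.141, -0.0, 2.841]
ft_force: [0.2, -1.1, -1.1]
opening: 0.146
grip_force: 30.0
```

Request:
{"name": "move_arm", "arguments": {
  "commands": [
    [[0,0,-0.04],0,-1],
    [[0,0,-0.04],0,-1],
    [[0,0,0],0,-1]
  ]
}}

```text
t: 27.2
eef_pos: [625.7, 184.8, 358.4]
tcp_rot: [3.142, -0.0, 2.841]
ft_force: [1.1, -0.9, -1.5]
opening: 0.146
grip_force: 30.0
```

Request:
{"name": "move_arm", "arguments": {
  "commands": [
    [[0,0,-0.04],0,-1],
    [[0,0,0],0,-1]
  ]
}}

```text
t: 27.37
eef_pos: [625.7, 184.8, 358.2]
tcp_rot: [3.141, 0.001, 2.841]
ft_force: [-1.6, -0.1, 3.9]
opening: 0.146
grip_force: 30.0
```

Request:
{"name": "move_arm", "arguments": {
  "commands": [
    [[0,0,-0.03],0,-1],
    [[0,0,0],0,-1],
    [[0,0,0],0,-1]
  ]
}}

```text
t: 27.62
eef_pos: [625.7, 184.7, 358.1]
tcp_rot: [3.141, 0.002, 2.841]
ft_force: [-2.1, -0.9, 10.5]
opening: 0.147
grip_force: 30.0
```

```bash
python3 r.py; python3 lean.py|head -1
```

```text
[-1.63 -1.    9.95 -0.37  0.8   0.03] axial 9.18 [0.41 0.45 0.05 0.01 0.01 0.02] [625.7 184.7 358.1]
0.68 242 [(154, np.float64(331.5), 2), (157, np.float64(331.5), 4), (160, np.float64(331.5), 4), (163, np.float64(331.0), 5), (166, np.float64(330.5), 4), (169, np.float64(330.0), 5), (172, np.float64(328.5), 8), (175, np.float64(328.5), 6), (178, np.float64(327.5), 2), (181, np.float64(327.5), 2), (184, np.float64(327.0), 3), (187, np.float64(327.0), 3), (190, np.float64(326.5), 2), (193, np.float64(325.5), 10), (196, np.float64(326.0), 15), (199, np.float64(327.0), 9)]
```

Request:
{"name": "move_arm", "arguments": {
  "commands": [
    [[0,0,0.02],0,-1],
    [[0,0,0],0,-0.65],
    [[0,0,0],0,-0.5],
    [[0,0,0],0,-0.3],
    [[0,0,0],0,0],
    [[0,0,0],0,0.3],
    [[0,0,0],0,0.6],
    [[0,0,0],0,1],
    [[0,0,0],0,1],
    [[0,0,0],0,1],
    [[0,0,0],0,1],
    [[0,0,0],0,1]
  ]
}}

```text
t: 28.92
eef_pos: [625.7, 184.8, 357.2]
tcp_rot: [3.141, 0.0, 2.841]
ft_force: [-0.2, 0.4, -0.1]
opening: 0.823
grip_force: 0.0
```

```bash
python3 r.py; python3 lean.py|head -1
```

```text
[ 0.65 -0.27  0.25 -0.01  0.02  0.02] axial -0.14 [0.43 0.53 0.54 0.02 0.03 0.03] [625.7 184.8 357.2]
0.54 284 [(154, np.float64(331.5), 4), (157, np.float64(332.0), 7), (160, np.float64(331.5), 8), (163, np.float64(331.5), 8), (166, np.float64(331.0), 7), (169, np.float64(330.5), 8), (172, np.float64(330.5), 8), (175, np.float64(330.5), 6), (178, np.float64(330.0), 3), (181, np.float64(329.0), 3), (184, np.float64(328.5), 2), (187, np.float64(328.0), 3), (190, np.float64(328.0), 3), (193, np.float64(326.5), 8), (196, np.float64(326.5), 14), (199, np.float64(327.0), 7)]
```

Released and upright. Raise straight up clear of the brush.

Request:
{"name": "move_arm", "arguments": {
  "commands": [
    [[0,0,0.3],0,1],
    [[0,0,0.5],0,1],
    [[0,0,0.7],0,1],
    [[0,0,0.7],0,1],
    [[0,0,0.7],0,1],
    [[0,0,0.7],0,1],
    [[0,0,0.7],0,1],
    [[-0.9,0,0],0,1],
    [[-0.9,0,0],0,1],
    [[-0.9,0,0],0,1],
    [[-0.9,0,0],0,1],
    [[-0.9,0,0],0,1],
    [[0,0,0],0,1],
    [[0,0,0],0,1]
  ]
}}

```text
t: 30.38
eef_pos: [489.8, 184.9, 487.6]
tcp_rot: [3.141, 0.002, 2.842]
ft_force: [0.5, 0.2, 0.7]
opening: 0.999
grip_force: 0.0
```

```bash
python3 - <<'E'
from h import *
s=read_camera("scene");t=read_camera("top")
W=np.hstack([cv2.resize(s["image"][130:230,280:360],(400,500)),cv2.resize(t["image"][130:230,160:240],(400,500))]);cv2.imwrite("pics/end.png",W[:,:,::-1])
E
```

```text
(no output)
```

View pics/end.png

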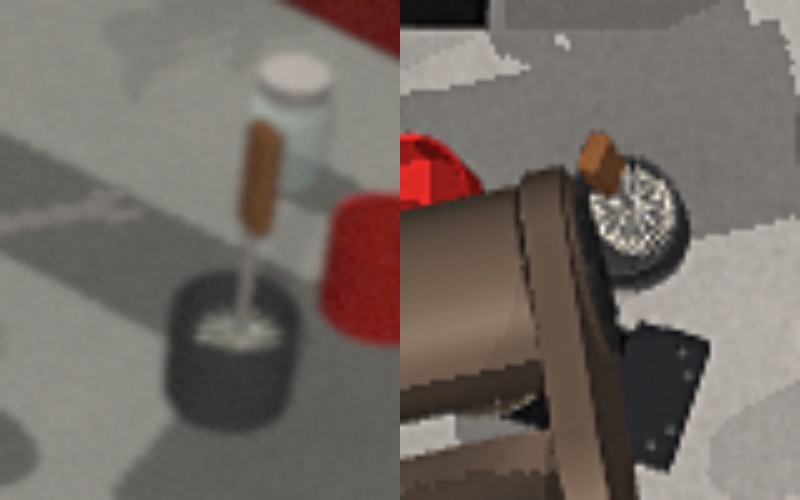

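The picture shows the brush upright in the dark pot, with its handle end at about (262,180) in the left half and its head inside the rim at about (632,212) in the right half. The gripper is clear of it.

```bash
python3 -c "
from cell import env
print(env.job_done())"
```

```text
the job is handed in; nothing more can be done
None
```

I made all three strokes, each pressing the sieve with about 4–7 N, put the brush back upright in its pot with the gripper clear, and handed the job in at about 31 s; no verdict was returned.

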